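# Lock the sample turntable for transport

### The job

Lock the sample turntable: turn its rotor by the upright black post until the hole in the rotor's lug lies over the hole in the foot's tongue, then push the long locking pin down through both holes until its collar rests on the lug, and let go. Leave the short pin in its stand.

Things in the scene. Friction and masses are not known exactly. Their poses are not given: they have to be found in the camera images.
- turntable_base: Fixed foot of the turntable: grey disc 132 mm across, 30 mm thick, with a tongue 60 mm wide to its -x side (towards the robot) that ends 115 mm from the middle. Origin: on the rotor's vertical axis, at table height; z up. It stands on the right of the work area, turned by up to 20 degrees.
- base_hole (a point): Centre of the mouth of the 28 mm through hole in the foot's tongue: 85 mm from the rotor axis along the foot's own -x, at the tongue's top face, 30 mm above the table.
- rotor (a joint): Angle of the rotor about its vertical axis (rad), positive counter-clockwise seen from above, range -0.7 to 1.4. At 0 the two holes are exactly in line. It starts counter-clockwise of that, between 0.65 and 1.2; light friction (about 1.3 N at the post) holds it where it is left.
- rotor_hole (a point): Centre of the mouth of the 28 mm through hole in the rotor's lug (a 50 mm wide tongue on the aluminium rotor disc of 116 mm diameter), 85 mm from the axis. The lug is 14 mm thick, its underside 40 mm and its top 54 mm above the table, so 10 mm clear above the foot.
- rotor_post (a point): Grip point of the black upright round post by which the rotor is turned: post 18 mm in diameter (20 mm at its rounded end), standing on the rotor disc 38 mm from its axis, opposite the lug, from 54 to 106 mm above the table. This point is on the post's axis, 90 mm above the table.
- long_pin: Loose locking pin, the longer of two upright in the stand (knob top 92 mm above the table, 28 mm of shank showing): steel shank 14 mm across, 48 mm long, tapered nose (9 mm flat end), collar 44 mm across, 6 mm thick, then black round knob 28 mm across, 28 mm high; 82 mm in all, 0.12 kg. Origin: end of the nose; z up the pin; knob middle 68 mm up. Fully home, the nose is 6 mm above the table.
- short_pin: Loose pin with the same knob, collar and 14 mm shank, but the shank only 24 mm long: too short to reach the foot's hole. Stays in the stand; its knob ends 68 mm above the table. Origin: centre of the nose's end, z up the pin.
- pin_stand: Fixed white block 150 x 50 x 30 mm, long side along its x (away from the robot), with two upright holes 15.5 mm wide and 20 mm deep, 45 mm either side of its middle on the x axis; either pin may stand in either hole. Origin: centre of the underside on the table. To take a pin, lift it straight up over 20 mm. A tall fixed bottle stands some 80 mm to its left (+y).

How it is judged (in metres and radians):
On the way:
1. the rotor's hole is turned over the foot's hole (within 10 degrees) (value of joint rotor between -0.175 and 0.175 rad), for 0.2 s.
At the end, for the whole second after the job is handed in: Rotor within 0.16 rad of lined up; long pin through both holes, its nose within 12 mm of the foot hole's axis and 1 to 12 mm above the table (fully home: 6 mm), within 0.17 rad of upright, at rest; the short pin in its stand, within 15 mm of its start (value of joint rotor between -0.16 and 0.16 rad and horizontal distance between long_pin and base_hole below 0.012 m and z of long_pin in the frame of turntable_base between 0.001 and 0.012 m and angle between long_pin's own z axis and vertical below 0.17 rad and linear speed of long_pin below 0.02 m/s and distance of short_pin from where it was at the start of the episode below 0.015 m); the robot touches nothing.
It fails at once if the short pin is taken out of the stand or knocked out (distance of short_pin from where it was at the start of the episode above 0.015 m).
It also fails if it takes over 56 s, if anything falls off the work surface, if the arm or the gripper's body presses on something with over 40 N, if the wrist force passes 120 N, or if a joint passes its speed limit or range.

### The arm

A 6-joint arm with a two-finger parallel gripper is mounted at the origin on the work surface; the furniture and walls round the work are solid. World frame = base frame: x ahead of the robot, y to its left, z up, the work surface at z = 0. Lengths are in m, angles in degrees, forces in N, time in s.
With the tool pointing down it reaches from about 0.4 to 0.825 m from the base axis. Payload 7 kg.
Tool frame: the origin (TCP) lies between the finger pads; the fingertips stand 22 mm ahead of it and the grasp point (between the pads) lies 3 mm ahead of it; z points along the fingers, y is the line along which they close (so a half turn about z gives the same grasp; the last joint's range is limited). The gripper opens to 88 mm and grips with 3 to 60 N. Pads are 19 mm wide; open, the fingers measure 130 mm over their backs; the gripper's body (78 mm by 193 mm) begins 47 mm behind the grasp point.
Start: joints at [16.507, 20.546, 0.682, 0, -70.136, -16.507], TCP at [0.675, -0, 0.249] pointing down, gripper open.
Joint ranges: [-176.03, 176.03], [-82.01, 121.73], [-58.28, 71.71], [-173.87, 95.51], [-174.79, -0.11], [-173.66, 173.66]. Speed limits (degrees/s): [136.94, 136.94, 172.46, 180, 180, 180].

### API

Orientations are given as [roll, pitch, yaw] about the fixed x, y, z axes, in that order (R = Rz(yaw) Ry(pitch) Rx(roll)).
In Python, from plant import ctrl gives the robot as it stands.
- The arm moves only by the tool apply_moves, never from a script. Its argument "targets" is a list of rows, each an object with "travel": the shift along the tool's x, y, z in mm, a list of three; "roll": the turn about the tool's z in degrees; "jaw": the finger opening in mm, from 0 to 87.6. In form: [{"travel": [tx, ty, tz], "roll": roll, "jaw": jaw}, ...]. A call has 1 to 10 rows; each row shifts and turns the commanded pose from where the row before left it, along the tool's axes as they then stand; what a row does not reach is not made up. A row lasts 1/10 s, in which the tool goes at most 50 mm and 8.59 degrees, less where a joint would pass 70% of its speed; a pose out of reach is approached as far as the arm can. A call with a gripper value outside its range is refused whole. The fingers move at their own pace and stop on an object; the grip force is fixed at half the most. Time passes only in rows, so rows that do not move let the fingers close. It gives the time, the measured TCP pose, the force, the opening and the grip force at its end, in the units of the state.
- ctrl.get_obs(): the state, without advancing time (a new reading comes with each control period).
- ctrl.snapshot(name): name is "scene" or "side" or "wrist"; returns the picture (384x512x3 uint8, red, green, blue); there is no depth.
- ctrl.calibration(name): a dict with "K" (3x3 intrinsics, pixels), "extrinsics" (4x4, takes a point from camera to world coordinates); the wrist camera has in their place "hand_eye" (4x4, takes a point from camera to tool coordinates, whose origin is the TCP and whose axes are the flange's). Camera axes: x right, y down, z forward; pixel columns grow to the right and rows downward; lengths in m; the calibration is good to about 2 mm. A picture is of the moment at which its call begins: read the wrist's pose just before it. calibration takes no time and is no camera call.
- ctrl.close_job(): hands the job in; it is judged then, once.
The state is a dict: "clock": time; "joint_pos": joint angles; "qvel": joint speeds; "tau": joint torques, N m; "tool_pos": TCP position; "orientation": TCP orientation; "force": force on the tool from outside, world axes, zero at the start; "moment": the same for the moment, N m; "opening": finger opening in m; "gripper_force": force on a finger pad.
Only numpy, scipy, OpenCV 4.12 (cv2) and the standard library are available. Lean on these libraries where they do the work, as an engineer would, in place of code of your own. Each camera call takes 0.05 s, during which the arm holds its last target. There are 200 camera calls.

## Working session

There is one attempt and no reset: what is moved stays moved. The work goes in short steps, Python scripts to look and compute and a tool call to move; the robot and the scene stay as the last step left them, time stands still between calls to the robot, and variables do not carry over. Pictures are saved under pics/ and viewed, at most 10 in all, crops included, and the job is handed in when it is done.

Besides the shell and the picture viewer there is one more tool, called after "Emit:" by a JSON object that holds its "name" and its "arguments", one argument or row to a line. apply_moves: Moves the arm, as the interface text tells. Its arguments: {"type":"object","properties":{"targets":{"type":"array","items":{"type":"object","properties":{"travel":{"type":"array","items":{"type":"number"}},"roll":{"type":"number"},"jaw":{"type":"number"}}}}},"required":["targets"]}

```bash
mkdir -p pics; cat > h.py <<'E'
import numpy as np, cv2
from plant import ctrl
from scipy.spatial.transform import Rotation as R
def T_tool():
    o=ctrl.get_obs(); T=np.eye(4); T[:3,:3]=R.from_euler('xyz',o['orientation'],degrees=True).as_matrix(); T[:3,3]=o['tool_pos']; return T
def cam(n):
    c=ctrl.calibration(n); E=np.array(c['extrinsics']) if 'extrinsics' in c else T_tool()@np.array(c['hand_eye'])
    return np.array(c['K']),E
def ray(C,uv):
    K,E=C; d=E[:3,:3]@np.linalg.solve(K,[uv[0],uv[1],1.]); return E[:3,3],d
def plane(C,uv,z):
    o,d=ray(C,uv); return o+d*(z-o[2])/d[2]
def proj(C,p):
    K,E=C; q=K@(E[:3,:3].T@(np.array(p)-E[:3,3])); return q[:2]/q[2]
def snap(n,f):
    C=cam(n); im=cv2.cvtColor(ctrl.snapshot(n),cv2.COLOR_RGB2BGR); cv2.imwrite('pics/'+f,im); return C,im
E
python3 - <<'E'
from h import *
print(ctrl.get_obs())
I=[]
for n in('scene','side','wrist'):
    C,im=snap(n,n+'0.png'); print(n,C[1].round(3).tolist(),C[0][0,0])
    I.append(im)
cv2.imwrite('pics/a.png',cv2.resize(np.hstack(I[:2]),(800,300)))
E
```

```text
{'clock': 0.0, 'joint_pos': array([ 1.65072625e+01,  2.05888303e+01,  6.32483794e-01, -1.98967745e-02,
       -7.01366047e+01, -1.65083378e+01]), 'qvel': array([ 0.01621714, -0.00493573,  0.05644615,  0.03802542, -0.00288385,
        0.00605752]), 'tau': array([-8.00930356e-04, -5.82726967e+01,  2.93058443e+01,  6.99745238e+00,
        6.93249181e-03, -2.06530804e-04]), 'tool_pos': array([ 6.74529018e-01, -2.62161189e-05,  2.47642973e-01]), 'orientation': array([ 1.79905565e+02, -8.48175398e-03, -9.00078440e+01]), 'force': array([-0.6062367 , -0.26757943,  0.65819684]), 'moment': array([-0.0783536 , -0.03228412, -0.04136274]), 'gripper_force': 0.0, 'opening': 0.08715802982731902}
scene [[0.777, -0.337, 0.532, 0.016], [-0.63, -0.419, 0.654, -0.81], [0.002, -0.843, -0.538, 0.533], [0.0, 0.0, 0.0, 1.0]] 471.31034351431015
side [[0.938, -0.181, 0.297, 0.22], [-0.347, -0.437, 0.83, -0.956], [-0.021, -0.881, -0.473, 0.491], [0.0, 0.0, 0.0, 1.0]] 400.98918470012643
wrist [[-1.0, -0.001, -0.003, 0.676], [-0.001, 0.962, 0.274, -0.073], [0.002, 0.274, -0.962, 0.384], [0.0, 0.0, 0.0, 1.0]] 290.31126794377775
```

View pics/scene0.png

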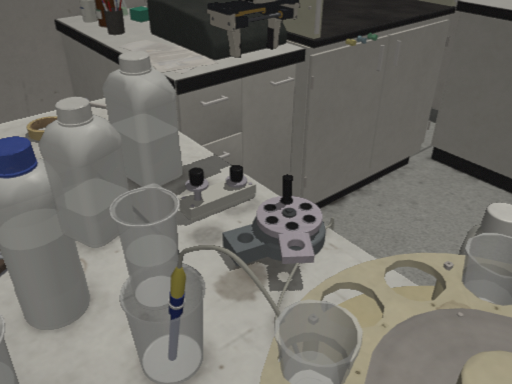

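View pics/wrist0.png

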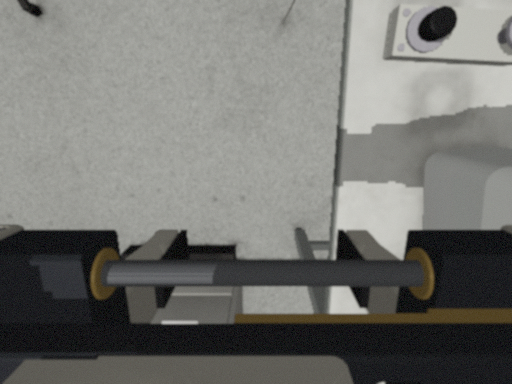

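The scene view shows the knobs at about (197,177) and (237,173), the post at (287,185), the rotor centre at (289,213), the lug hole near (295,245) and the tongue at (245,240). The wrist view only catches one pin at top right (437,22).

View pics/side0.png

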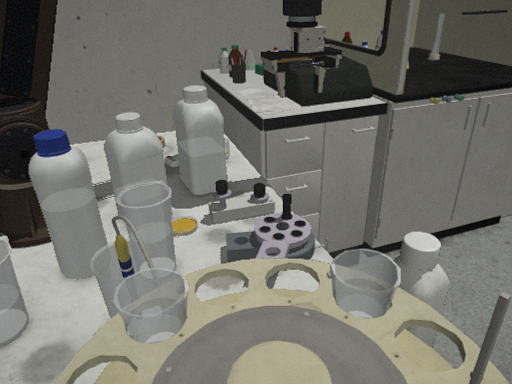

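```bash
python3 - <<'E'
from h import *
im=cv2.imread('pics/scene0.png')
cv2.imwrite('pics/c.png',cv2.resize(im[150:280,170:340],None,fx=4.5,fy=4.5,interpolation=cv2.INTER_CUBIC))
C=cam('scene')
for uv,z in [((197,172),.092),((197,172),.068),((237,168),.068),((237,168),.092),((287,178),.106),((289,213),.054),((295,248),.054),((242,239),.03)]: print(uv,z,plane(C,uv,z).round(3))
E
```

```text
(197, 172) 0.092 [ 0.405 -0.165  0.092]
(197, 172) 0.068 [ 0.426 -0.13   0.068]
(237, 168) 0.068 [ 0.496 -0.166  0.068]
(237, 168) 0.092 [ 0.471 -0.199  0.092]
(287, 178) 0.106 [ 0.504 -0.301  0.106]
(289, 213) 0.054 [ 0.486 -0.328  0.054]
(295, 248) 0.054 [ 0.429 -0.404  0.054]
(242, 239) 0.03 [ 0.396 -0.31   0.03 ]
```

View pics/c.png

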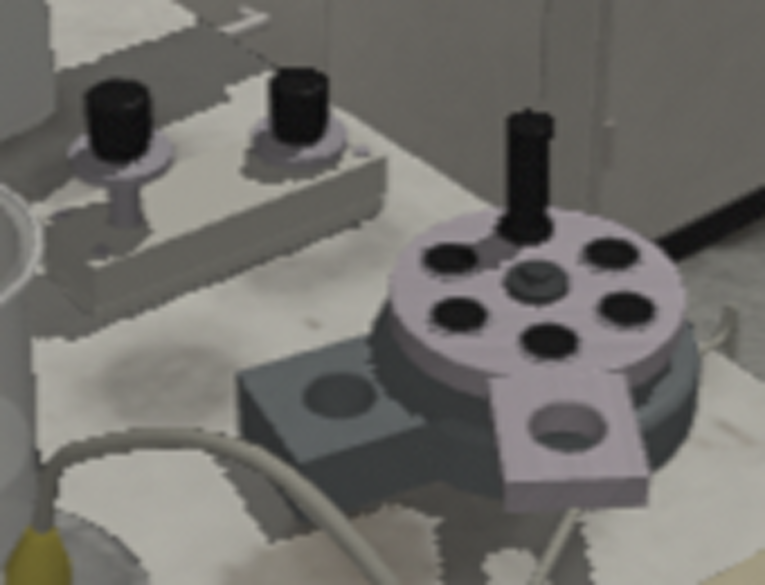

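The side view agrees: long pin at (222,187), short pin at (260,190), post near (287,205). In the crop the long pin is the left one (its shank shows). Rotor centre is about (537,290), lug hole (568,425), foot hole (340,393) and post top (530,118).

```bash
python3 - <<'E'
from h import *
C=cam('scene')
f=lambda u,v,z:plane(C,(170+u/4.5,150+v/4.5),z)
a=f(537,290,.054);l=f(568,425,.054);b=f(340,393,.03);p=f(530,122,.106);lp=f(118,92,.092);sp=f(299,80,.068)
for n,x in zip('axis lug base post long short'.split(),(a,l,b,p,lp,sp)): print(n,x.round(4))
ang=lambda d:np.degrees(np.arctan2(d[1],d[0]))
print(ang(l-a)%360,ang(b-a)%360,ang(p-a),np.hypot(*(l-a)[:2]),np.hypot(*(b-a)[:2]),np.hypot(*(p-a)[:2]))
for uv,z in[((150,285),0),((168,365),0),((310,384),0),((147,197),.1),((165,285),.1),((180,270),.1)]: print(uv,plane(C,uv,z).round(3))
E
```

```text
axis [ 0.4837 -0.3318  0.054 ]
lug [ 0.4368 -0.3989  0.054 ]
base [ 0.4037 -0.3102  0.03  ]
post [ 0.5066 -0.2997  0.106 ]
long [ 0.407  -0.1594  0.092 ]
short [ 0.4956 -0.1648  0.068 ]
235.02612997188598 164.90427273524247 54.53384549137016 0.08188778879113431 0.08288958001722598 0.03944004137339753
(150, 285) [ 0.234 -0.28   0.   ]
(168, 365) [ 0.18  -0.428  0.   ]
(310, 384) [ 0.306 -0.567  0.   ]
(147, 197) [ 0.289 -0.193  0.1  ]
(165, 285) [ 0.208 -0.392  0.1  ]
(180, 270) [ 0.238 -0.38   0.1  ]
```

Emit:
{"name": "apply_moves", "arguments": {
  "targets": [
    {"travel": [40,0,0],"roll": 0,"jaw": 87},
    {"travel": [40,0,0],"roll": 0,"jaw": 87},
    {"travel": [40,0,0],"roll": 0,"jaw": 87},
    {"travel": [40,0,0],"roll": 0,"jaw": 87},
    {"travel": [40,15,0],"roll": 0,"jaw": 87},
    {"travel": [30,40,0],"roll": 0,"jaw": 87},
    {"travel": [0,40,0],"roll": 0,"jaw": 87},
    {"travel": [0,40,0],"roll": 0,"jaw": 87},
    {"travel": [0,40,0],"roll": 0,"jaw": 87},
    {"travel": [0,10,0],"roll": 0,"jaw": 87}
  ]
}}

```text
clock: 1.15
tool_pos: [0.4863, -0.2301, 0.2489]
orientation: [180.0, 0.0, -90.1]
force: [0.6, -0.8, 0.5]
opening: 0.087
gripper_force: 0.0
```

```bash
python3 - <<'E'
from h import *
C,im=snap('wrist','w1.png'); o=ctrl.get_obs(); print(o['clock'],o['tool_pos'],o['orientation'])
import pickle; pickle.dump(C,open('w1.pkl','wb'))
E
```

```text
1.2 [ 0.48678564 -0.23007185  0.24921717] [-1.79971832e+02  2.65012788e-02 -9.00585065e+01]
```

View pics/w1.png

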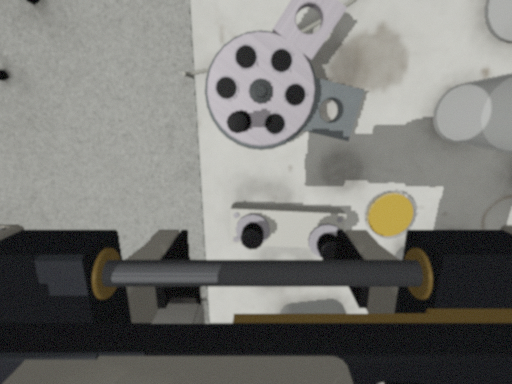

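The wrist view from above shows the rotor centre at about (261,90), lug hole (308,18), foot hole (331,110), post top (239,122), short knob (252,236) and long knob (328,245).

```bash
python3 - <<'E'
from h import *
import pickle; C=pickle.load(open('w1.pkl','rb'))
a=plane(C,(261,90),.054);l=plane(C,(308,18),.054);b=plane(C,(331,109),.03);p=plane(C,(238,121),.106)
for n,x in zip('axis lug base post long short beaker'.split(),(a,l,b,p,plane(C,(328,245),.092),plane(C,(252,236),.068),plane(C,(465,112),.14))): print(n,x.round(4))
ang=lambda d:np.degrees(np.arctan2(d[1],d[0]))
print(ang(l-a)%360,ang(b-a)%360,ang(p-a),np.hypot(*(l-a)[:2]),np.hypot(*(b-a)[:2]),np.hypot(*(p-a)[:2]))
# circle from holes
A=np.mean([a[:2],[.4837,-.3318]],0);f=(ang(b-a)+360)%360-180;r=ang(a-l)
for t in np.linspace(r,f,9): print(t.round(1),(a[:2]+.038*np.array([np.cos(np.radians(t)),np.sin(np.radians(t))])).round(4))
E
```

```text
axis [ 0.4876 -0.3284  0.054 ]
lug [ 0.4402 -0.3966  0.054 ]
base [ 0.4057 -0.3093  0.03  ]
post [ 0.5089 -0.2974  0.106 ]
long [ 0.4138 -0.1649  0.092 ]
short [ 0.4982 -0.1652  0.068 ]
beaker [ 0.3222 -0.3052  0.14  ]
235.23681235870873 166.87283572726508 55.51941224312588 0.08312552035886668 0.08405112059535437 0.03761335503511092
55.2 [ 0.5092 -0.2971]
46.7 [ 0.5136 -0.3007]
38.1 [ 0.5175 -0.3049]
29.6 [ 0.5206 -0.3096]
21.1 [ 0.523  -0.3147]
12.5 [ 0.5247 -0.3201]
4.0 [ 0.5255 -0.3257]
-4.6 [ 0.5255 -0.3314]
-13.1 [ 0.5246 -0.337 ]
```

Emit:
{"name": "apply_moves", "arguments": {
  "targets": [
    {"travel": [34,-11,0],"roll": 0,"jaw": 60},
    {"travel": [33,-11,20],"roll": 0,"jaw": 60},
    {"travel": [0,0,40],"roll": 0,"jaw": 60},
    {"travel": [0,0,40],"roll": 0,"jaw": 60},
    {"travel": [0,0,35],"roll": 0,"jaw": 60},
    {"travel": [0,0,20],"roll": 0,"jaw": 40},
    {"travel": [0,0,0],"roll": 0,"jaw": 10},
    {"travel": [0,0,0],"roll": 0,"jaw": 10},
    {"travel": [0,0,0],"roll": 0,"jaw": 10},
    {"travel": [0,0,0],"roll": 0,"jaw": 10}
  ]
}}

```text
clock: 2.2
tool_pos: [0.513, -0.2972, 0.0951]
orientation: [-179.9, -0.0, -90.0]
force: [-2.4, 0.2, 0.7]
opening: 0.025
gripper_force: 1.2
```

Emit:
{"name": "apply_moves", "arguments": {
  "targets": [
    {"travel": [0,0,0],"roll": 0,"jaw": 10},
    {"travel": [0,0,0],"roll": 0,"jaw": 10},
    {"travel": [0,0,0],"roll": 0,"jaw": 10}
  ]
}}

```text
clock: 2.5
tool_pos: [0.5118, -0.2974, 0.0947]
orientation: [-180.0, -0.0, -90.0]
force: [-4.2, -1.2, 6.9]
opening: 0.0176
gripper_force: 30.0
```

Emit:
{"name": "apply_moves", "arguments": {
  "targets": [
    {"travel": [3.6,-4.4,0],"roll": 0,"jaw": 10},
    {"travel": [4.2,-3.9,0],"roll": 0,"jaw": 10},
    {"travel": [4.7,-3.1,0],"roll": 0,"jaw": 10},
    {"travel": [5.1,-2.4,0],"roll": 0,"jaw": 10},
    {"travel": [5.4,-1.7,0],"roll": 0,"jaw": 10},
    {"travel": [5.6,-0.8,0],"roll": 0,"jaw": 10},
    {"travel": [5.7,0,0],"roll": 0,"jaw": 10},
    {"travel": [5.6,0.9,0],"roll": 0,"jaw": 10},
    {"travel": [0,0,0],"roll": 0,"jaw": 10}
  ]
}}

```text
clock: 3.4
tool_pos: [0.5256, -0.3357, 0.0935]
orientation: [179.8, 0.1, -90.1]
force: [-6.7, 6.1, 5.2]
opening: 0.0178
gripper_force: 30.0
```

```bash
python3 - <<'E'
from h import *
C,im=snap('scene','s2.png'); o=ctrl.get_obs(); print(o['tool_pos'],o['force'])
cv2.imwrite('pics/c2.png',cv2.resize(im[150:280,170:340],None,fx=4.5,fy=4.5,interpolation=cv2.INTER_CUBIC))
E
```

```text
[ 0.52556719 -0.33571312  0.09350058] [-5.6609585   5.51106521  5.3614689 ]
```

View pics/c2.png

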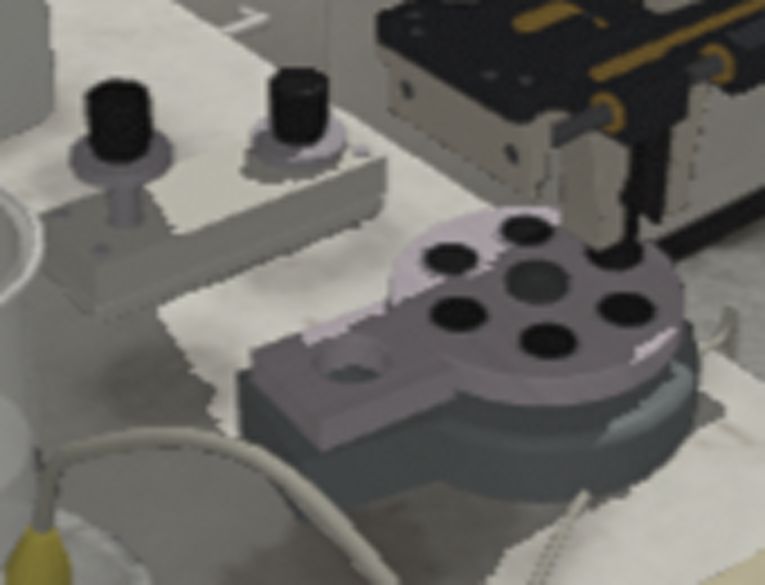

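The crop shows the lug lying over the tongue, lug hole at (350,358). I'll release and check from above.

Emit:
{"name": "apply_moves", "arguments": {
  "targets": [
    {"travel": [0,0,0],"roll": 0,"jaw": 60},
    {"travel": [0,0,0],"roll": 0,"jaw": 60},
    {"travel": [0,0,0],"roll": 0,"jaw": 60},
    {"travel": [0,0,-40],"roll": 0,"jaw": 60},
    {"travel": [0,0,-45],"roll": 0,"jaw": 60},
    {"travel": [-40,20,-45],"roll": 0,"jaw": 60},
    {"travel": [-40,30,-25],"roll": 0,"jaw": 60},
    {"travel": [-25,30,0],"roll": 0,"jaw": 60},
    {"travel": [0,0,0],"roll": 0,"jaw": 60}
  ]
}}

```text
clock: 4.35
tool_pos: [0.4524, -0.2425, 0.2381]
orientation: [-179.8, 0.0, -89.9]
force: [1.1, 0.9, 0.4]
opening: 0.0599
gripper_force: 0.0
```

```bash
python3 - <<'E'
from h import *
C,im=snap('wrist','w2.png'); o=ctrl.get_obs(); print(o['clock'],o['tool_pos'],o['orientation'])
import pickle; pickle.dump(C,open('w2.pkl','wb'))
cv2.imwrite('pics/w2c.png',cv2.resize(im[20:270,180:380],None,fx=2.4,fy=2.4,interpolation=cv2.INTER_CUBIC))
E
```

```text
4.4 [ 0.45402295 -0.24354018  0.23789976] [-1.79810248e+02 -7.74318800e-03 -8.99080800e+01]
```

View pics/w2c.png

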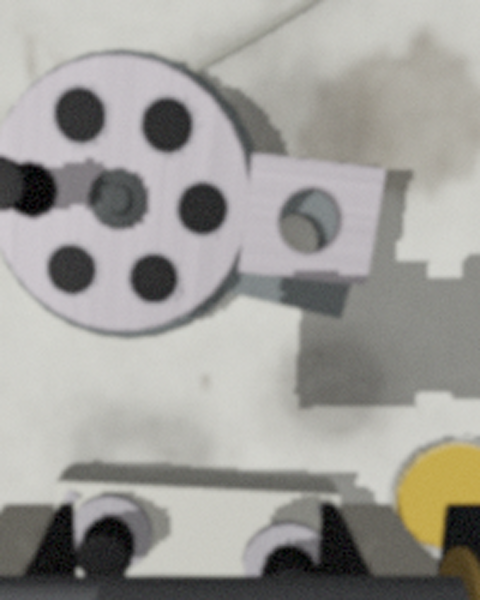

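```bash
python3 - <<'E'
from h import *
import pickle; C=pickle.load(open('w2.pkl','rb'))
f=lambda u,v,z:plane(C,(180+u/2.4,20+v/2.4),z)
ang=lambda d:np.degrees(np.arctan2(d[1],d[0]))%360
a=f(122,193,.054);l=f(309,220,.054);p=f(5,183,.106)
print(a,l,ang(l-a),np.hypot(*(l-a)[:2]),'post',p,ang(p-a))
print('lug edges',ang(f(385,168,.054)-f(250,153,.054)),ang(f(367,274,.054)-f(240,272,.054)))
print('tongue edge',ang(f(340,318,.03)-f(240,293,.03)))
W=pickle.load(open('w1.pkl','rb')); g=lambda u,v:plane(W,(u,v),.03)
print('w1 tongue',ang(g(347,136)-g(312,130)), ang(g(366,90)-g(322,79)))
for b in([.4057,-.3093,.03],[.4037,-.3102,.03]): u=proj(C,b); print('base hole at crop',(u-[180,20])*2.4)
print('long',f(290,560,.092),'short',f(105,548,.068))
E
```

```text
[ 0.48605261 -0.32959915  0.054     ] [ 0.40395195 -0.31852239  0.054     ] 172.31623376753717 0.08284451613428995 post [ 0.5231742  -0.33073808  0.106     ] 358.2426615234386
lug edges 174.22272884914779 179.28519543898605
tongue edge 166.36909330355203
w1 tongue 170.5959983979416 167.0806560920452
base hole at crop [296.73930176 240.51665696]
base hole at crop [301.01356149 238.57735961]
long [ 0.41134993 -0.17286272  0.092     ] short [ 0.49709943 -0.1666826   0.068     ]
```

The lug reads about 7° short of the foot (the post slipped back a little), so I'll regrip and nudge it.

Emit:
{"name": "apply_moves", "arguments": {
  "targets": [
    {"travel": [30,-24,0],"roll": 0,"jaw": 60},
    {"travel": [30,-24,0],"roll": 0,"jaw": 60},
    {"travel": [27,-21,20],"roll": 0,"jaw": 60},
    {"travel": [0,0,45],"roll": 0,"jaw": 60},
    {"travel": [0,0,40],"roll": 0,"jaw": 60},
    {"travel": [0,0,40],"roll": 0,"jaw": 40},
    {"travel": [0,0,0],"roll": 0,"jaw": 10},
    {"travel": [0,0,0],"roll": 0,"jaw": 10},
    {"travel": [0,0,0],"roll": 0,"jaw": 10},
    {"travel": [0,0,0],"roll": 0,"jaw": 10}
  ]
}}

```text
clock: 5.4
tool_pos: [0.5253, -0.3322, 0.0939]
orientation: [-179.8, -0.1, -90.0]
force: [-1.2, -0.3, 0.8]
opening: 0.0259
gripper_force: 0.0
```

Emit:
{"name": "apply_moves", "arguments": {
  "targets": [
    {"travel": [0,0,0],"roll": 0,"jaw": 10},
    {"travel": [0,0,0],"roll": 0,"jaw": 10},
    {"travel": [3,0.2,0],"roll": 0,"jaw": 10},
    {"travel": [3,0.8,0],"roll": 0,"jaw": 10},
    {"travel": [0,0,0],"roll": 0,"jaw": 10},
    {"travel": [0,0,0],"roll": 0,"jaw": 60},
    {"travel": [0,0,0],"roll": 0,"jaw": 60},
    {"travel": [0,0,0],"roll": 0,"jaw": 60},
    {"travel": [0,0,-40],"roll": 0,"jaw": 60},
    {"travel": [0,0,-45],"roll": 0,"jaw": 60}
  ]
}}

```text
clock: 6.4
tool_pos: [0.5211, -0.3372, 0.1752]
orientation: [179.7, 0.1, -90.0]
force: [1.4, 0.1, 1.1]
opening: 0.0523
gripper_force: 0.0
```

Emit:
{"name": "apply_moves", "arguments": {
  "targets": [
    {"travel": [-40,20,-45],"roll": 0,"jaw": 60},
    {"travel": [-40,40,-25],"roll": 0,"jaw": 60},
    {"travel": [-25,40,0],"roll": 0,"jaw": 60},
    {"travel": [0,0,0],"roll": 0,"jaw": 60}
  ]
}}

```text
clock: 6.8
tool_pos: [0.4299, -0.2466, 0.2327]
orientation: [-180.0, 0.1, -90.0]
force: [2.2, 0.1, 0.3]
opening: 0.0599
gripper_force: 0.0
```

```bash
python3 - <<'E'
from h import *
C,im=snap('wrist','w3.png'); o=ctrl.get_obs(); print(o['clock'],o['tool_pos'],o['orientation'])
import pickle; pickle.dump(C,open('w3.pkl','wb'))
cv2.imwrite('pics/w3c.png',cv2.resize(im[20:270,140:380],None,fx=2.4,fy=2.4,interpolation=cv2.INTER_CUBIC))
E
```

```text
6.85 [ 0.43237936 -0.24768995  0.2329337 ] [-1.79927960e+02  1.14239953e-02 -8.99403936e+01]
```

View pics/w3c.png

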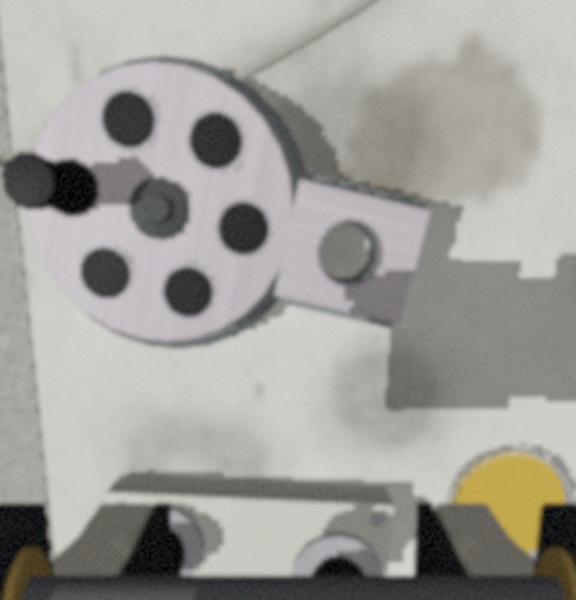

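Aligned: the foot hole shows fully through the lug hole, centred at crop (348,251). Now the pin.

```bash
python3 - <<'E'
from h import *
import pickle; C=pickle.load(open('w3.pkl','rb'))
f=lambda u,v,z:plane(C,(140+u/2.4,20+v/2.4),z)
a=f(163,202,.054);l=f(349,252,.054);print(a,l,np.degrees(np.arctan2(*(l-a)[1::-1]))%360,'seen-through',f(345,251,.03), 'cap',f(510,500,0.01))
E
```

```text
[ 0.48610817 -0.32964757  0.054     ] [ 0.40557878 -0.30890211  0.054     ] 165.5539323782569 seen-through [ 0.40556762 -0.30849388  0.03      ] cap [ 0.30987573 -0.17437808  0.01      ]
```

Emit:
{"name": "apply_moves", "arguments": {
  "targets": [
    {"travel": [-20,10,0],"roll": 0,"jaw": 60},
    {"travel": [-30,11,20],"roll": 0,"jaw": 60},
    {"travel": [-33,0,40],"roll": 0,"jaw": 60},
    {"travel": [0,0,40],"roll": 0,"jaw": 60},
    {"travel": [0,0,0],"roll": 0,"jaw": 60},
    {"travel": [0,0,0],"roll": 0,"jaw": 60}
  ]
}}

```text
clock: 7.45
tool_pos: [0.4141, -0.1674, 0.1338]
orientation: [179.9, -0.0, -90.0]
force: [1.1, 0.4, 0.5]
opening: 0.0601
gripper_force: 0.0
```

```bash
python3 - <<'E'
from h import *
C,im=snap('scene','s4.png'); o=ctrl.get_obs(); print(o['clock'],o['tool_pos'],o['force'])
cv2.imwrite('pics/s4c.png',cv2.resize(im[90:220,130:290],None,fx=4.5,fy=4.5,interpolation=cv2.INTER_CUBIC))
E
```

```text
7.5 [ 0.41493816 -0.16755423  0.13467733] [0.17846438 0.51384398 0.13003682]
```

View pics/s4c.png

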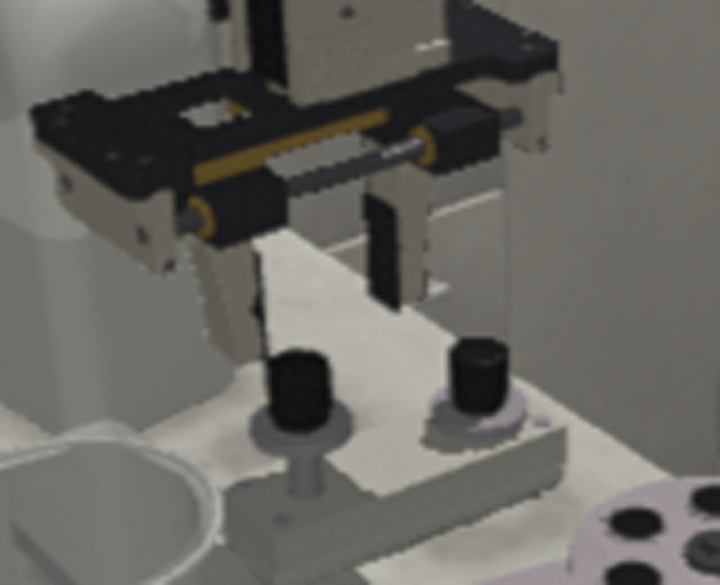

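Fingers straddle the knob (top at crop (298,360)). I'll check the offset numerically.

```bash
python3 - <<'E'
from h import *
C=cam('scene'); t=ctrl.get_obs()['tool_pos']
pc=lambda p:(proj(C,p)-[130,90])*4.5
print('tip mid',pc([t[0],t[1],.1127]),'knob below',pc([t[0],t[1],.092]),plane(C,(130+298/4.5,90+360/4.5),.092),plane(C,(130+303/4.5,90+492/4.5),.03))
E
```

```text
tip mid [322.46174046 319.5933628 ] knob below [325.35487382 363.7255464 ] [ 0.40786319 -0.15798483  0.092     ] [ 0.40370025 -0.16106219  0.03      ]
```

Emit:
{"name": "apply_moves", "arguments": {
  "targets": [
    {"travel": [-6,5,0],"roll": 0,"jaw": 60},
    {"travel": [0,0,20],"roll": 0,"jaw": 60},
    {"travel": [0,0,16],"roll": 0,"jaw": 60},
    {"travel": [0,0,9],"roll": 0,"jaw": 50},
    {"travel": [0,0,0],"roll": 0,"jaw": 15},
    {"travel": [0,0,0],"roll": 0,"jaw": 15},
    {"travel": [0,0,0],"roll": 0,"jaw": 15},
    {"travel": [0,0,0],"roll": 0,"jaw": 15},
    {"travel": [0,0,0],"roll": 0,"jaw": 15},
    {"travel": [0,0,0],"roll": 0,"jaw": 15}
  ]
}}

```text
clock: 8.5
tool_pos: [0.4093, -0.161, 0.0892]
orientation: [-179.9, -0.0, -90.0]
force: [-0.7, -0.1, 6.1]
opening: 0.0269
gripper_force: 30.0
```

Emit:
{"name": "apply_moves", "arguments": {
  "targets": [
    {"travel": [0,0,-8],"roll": 0,"jaw": 15},
    {"travel": [0,0,-12],"roll": 0,"jaw": 15},
    {"travel": [0,0,-20],"roll": 0,"jaw": 15},
    {"travel": [0,0,-30],"roll": 0,"jaw": 15},
    {"travel": [25,0,0],"roll": 0,"jaw": 15},
    {"travel": [30,0,0],"roll": 0,"jaw": 15},
    {"travel": [30,1,0],"roll": 0,"jaw": 15},
    {"travel": [30,1,0],"roll": 0,"jaw": 15},
    {"travel": [25,1,0],"roll": 0,"jaw": 15},
    {"travel": [8,0,0],"roll": 0,"jaw": 15}
  ]
}}

```text
clock: 9.5
tool_pos: [0.4052, -0.3106, 0.1584]
orientation: [180.0, 0.0, -90.1]
force: [-0.2, 1.2, -1.1]
opening: 0.0269
gripper_force: 30.0
```

Emit:
{"name": "apply_moves", "arguments": {
  "targets": [
    {"travel": [0,0,0],"roll": 0,"jaw": 15},
    {"travel": [0,0,0],"roll": 0,"jaw": 15}
  ]
}}

```text
clock: 9.7
tool_pos: [0.4053, -0.3084, 0.1584]
orientation: [180.0, 0.0, -90.0]
force: [-0.1, 0.7, -1.0]
opening: 0.0272
gripper_force: 30.0
```

```bash
python3 - <<'E'
from h import *
C,im=snap('scene','s5.png'); o=ctrl.get_obs(); t=o['tool_pos']; print(o['clock'],t,o['force'],o['opening'],o['gripper_force'])
D,im2=snap('side','d5.png')
u=proj(C,t).astype(int); v=proj(D,t).astype(int); print(u,v)
z=t[2]-.078
for n,c in(('scene',C),('side',D)):
  print(n,'nose',proj(c,[t[0],t[1],z]),'collar',proj(c,[t[0],t[1],z+.051]),'hole',proj(c,[.4056,-.3087,.054]))
print(u-[40,30],v-[40,30])
A=im[u[1]-30:u[1]+70,u[0]-40:u[0]+40];B=im2[v[1]-30:v[1]+70,v[0]-40:v[0]+40]
cv2.imwrite('pics/x5.png',cv2.resize(np.hstack([A,B]),None,fx=5,fy=5,interpolation=cv2.INTER_CUBIC))
E
```

```text
9.75 [ 0.40549829 -0.30820445  0.15851923] [ 0.36326066 -0.72076322 -2.21875092] 0.026887261544869805 29.999835522612557
[245 171] [237 182]
scene nose [245.42949431 212.24154059] collar [245.19476774 186.14609227] hole [245.77476905 225.21271891]
side nose [239.57722659 218.25948134] collar [238.34070934 195.36729128] hole [240.31490223 229.73343562]
[205 141] [197 152]
```

View pics/x5.png

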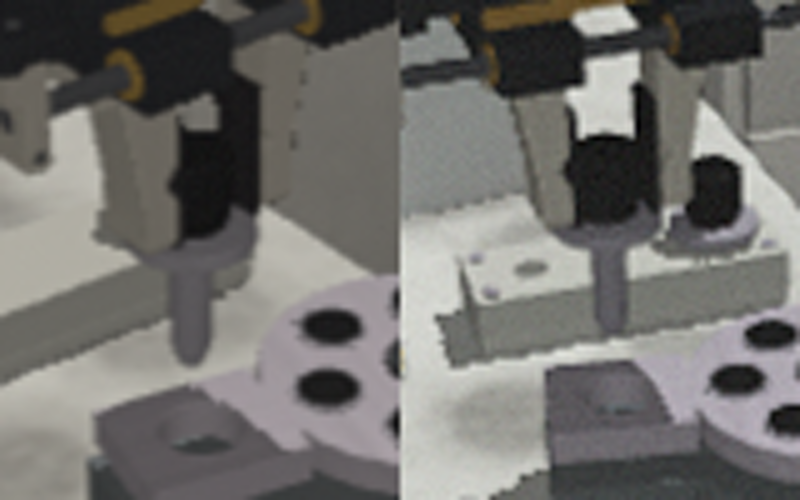

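Both views show the pin upright: nose at (243,212) scene and (239.4,218) side, hole at (245,227) and (241,231).

```bash
python3 - <<'E'
from h import *
C,D=cam('scene'),cam('side')
P=lambda c:c[0]@np.linalg.inv(c[1])[:3]
def tri(a,b):
    X=cv2.triangulatePoints(P(C),P(D),np.array(a,float),np.array(b,float))[:,0]; return X[:3]/X[3]
print(tri((243,212),(239.4,217.5)),tri((245,227),(241,231.4)))
for c,n,h in((C,(243,212),(245,227)),(D,(239.4,217.5),(241,231.4))): print('nose',plane(c,n,.0805),'hole',plane(c,h,.054), 'diff', (plane(c,n,.0805)-plane(c,h,.054))*1e3)
E
```

```text
[ 0.40758661 -0.29901182  0.07568789] [ 0.40846795 -0.30284619  0.04555849]
nose [ 0.40281087 -0.30512265  0.0805    ] hole [ 0.40152782 -0.31177912  0.054     ] diff [ 1.28304863  6.65646417 26.5       ]
nose [ 0.40604908 -0.30531085  0.0805    ] hole [ 0.40502799 -0.31495532  0.054     ] diff [ 1.02108751  9.64446891 26.5       ]
```

Emit:
{"name": "apply_moves", "arguments": {
  "targets": [
    {"travel": [4.5,1,0],"roll": 0,"jaw": 15},
    {"travel": [0,0,10],"roll": 0,"jaw": 15},
    {"travel": [0,0,8],"roll": 0,"jaw": 15},
    {"travel": [0,0,8],"roll": 0,"jaw": 15},
    {"travel": [0,0,6],"roll": 0,"jaw": 15},
    {"travel": [0,0,6],"roll": 0,"jaw": 15},
    {"travel": [0,0,0],"roll": 0,"jaw": 15}
  ]
}}

```text
clock: 10.5
tool_pos: [0.4041, -0.3132, 0.1194]
orientation: [179.9, 0.0, -90.0]
force: [0.3, -0.6, -2.2]
opening: 0.0269
gripper_force: 30.0
```

Emit:
{"name": "apply_moves", "arguments": {
  "targets": [
    {"travel": [0,0,5],"roll": 0,"jaw": 15},
    {"travel": [0,0,5],"roll": 0,"jaw": 15},
    {"travel": [0,0,5],"roll": 0,"jaw": 15},
    {"travel": [0,0,0],"roll": 0,"jaw": 15}
  ]
}}

```text
clock: 10.9
tool_pos: [0.4042, -0.3133, 0.1047]
orientation: [179.9, 0.0, -90.0]
force: [-0.5, 0.4, -0.6]
opening: 0.0271
gripper_force: 30.0
```

Emit:
{"name": "apply_moves", "arguments": {
  "targets": [
    {"travel": [0,0,5],"roll": 0,"jaw": 15},
    {"travel": [0,0,5],"roll": 0,"jaw": 15},
    {"travel": [0,0,4],"roll": 0,"jaw": 15},
    {"travel": [0,0,3],"roll": 0,"jaw": 15},
    {"travel": [0,0,0],"roll": 0,"jaw": 15}
  ]
}}

```text
clock: 11.4
tool_pos: [0.4044, -0.3133, 0.088]
orientation: [180.0, 0.0, -90.0]
force: [-0.4, -0.2, -0.7]
opening: 0.0271
gripper_force: 30.0
```

Emit:
{"name": "apply_moves", "arguments": {
  "targets": [
    {"travel": [0,0,1.5],"roll": 0,"jaw": 15},
    {"travel": [0,0,1.5],"roll": 0,"jaw": 15},
    {"travel": [0,0,0],"roll": 0,"jaw": 15}
  ]
}}

```text
clock: 11.7
tool_pos: [0.4048, -0.3135, 0.0855]
orientation: [-180.0, -0.0, -90.0]
force: [0.5, 0.1, -0.9]
opening: 0.0266
gripper_force: 30.0
```

Emit:
{"name": "apply_moves", "arguments": {
  "targets": [
    {"travel": [0,0,1],"roll": 0,"jaw": 15},
    {"travel": [0,0,1],"roll": 0,"jaw": 15},
    {"travel": [0,0,0],"roll": 0,"jaw": 15}
  ]
}}

```text
clock: 12.0
tool_pos: [0.4047, -0.3139, 0.0851]
orientation: [-180.0, -0.1, -89.9]
force: [-5.6, 2.1, 16.8]
opening: 0.0271
gripper_force: 30.0
```

Collar is seated (17 N upward). Back off slightly, release, rise.

Emit:
{"name": "apply_moves", "arguments": {
  "targets": [
    {"travel": [0,0,-1.5],"roll": 0,"jaw": 15},
    {"travel": [0,0,0],"roll": 0,"jaw": 60},
    {"travel": [0,0,0],"roll": 0,"jaw": 60},
    {"travel": [0,0,0],"roll": 0,"jaw": 60},
    {"travel": [0,0,0],"roll": 0,"jaw": 60},
    {"travel": [0,0,-20],"roll": 0,"jaw": 60},
    {"travel": [0,0,-40],"roll": 0,"jaw": 60},
    {"travel": [0,0,-40],"roll": 0,"jaw": 60},
    {"travel": [-25,0,-40],"roll": 0,"jaw": 60},
    {"travel": [-25,-20,0],"roll": 0,"jaw": 60}
  ]
}}

```text
clock: 13.0
tool_pos: [0.426, -0.2642, 0.2307]
orientation: [-179.5, -0.2, -90.1]
force: [2.0, -0.2, -0.5]
opening: 0.0601
gripper_force: 0.0
```

Emit:
{"name": "apply_moves", "arguments": {
  "targets": [
    {"travel": [-10,-20,0],"roll": 0,"jaw": 60},
    {"travel": [0,0,0],"roll": 0,"jaw": 60}
  ]
}}

```text
clock: 13.2
tool_pos: [0.4468, -0.2524, 0.2246]
orientation: [-180.0, -0.0, -89.9]
force: [-0.2, 0.7, -0.3]
opening: 0.0602
gripper_force: 0.0
```

```bash
python3 - <<'E'
from h import *
C,im=snap('scene','s6.png');D,im2=snap('side','d6.png');W,im3=snap('wrist','w6.png'); print(ctrl.get_obs()['tool_pos'])
def knob(c,im,p,r):  # darkest blob centroid near the projection
    u=proj(c,p); m=(im.max(2)<45).astype(np.uint8); n,_,s,g=cv2.connectedComponentsWithStats(m)
    k=[(tuple(g[i].round(1)),s[i].tolist()) for i in range(1,n) if s[i][4]>25 and np.hypot(*(g[i]-u))<r]
    print('expected',u.round(1),k); return k
for c,i in((C,im),(D,im2),(W,im3)):
    knob(c,i,[.4056,-.3087,.074],40); knob(c,i,[.497,-.1635,.054],14)
E
```

```text
[ 0.44441237 -0.25344327  0.22378465]
expected [245.7 215.6] [((np.float64(270.8), np.float64(205.9)), [266, 203, 11, 6, 46]), ((np.float64(244.8), np.float64(216.5)), [237, 207, 16, 20, 272]), ((np.float64(270.1), np.float64(218.1)), [265, 215, 11, 7, 55])]
expected [236.7 173.4] [((np.float64(236.1), np.float64(173.0)), [230, 165, 13, 17, 186])]
expected [239.9 221.2] [((np.float64(258.8), np.float64(190.0)), [254, 183, 11, 15, 132]), ((np.float64(239.5), np.float64(221.3)), [233, 213, 14, 18, 193]), ((np.float64(270.6), np.float64(218.4)), [266, 216, 10, 5, 32]), ((np.float64(264.1), np.float64(227.2)), [260, 225, 9, 5, 36]), ((np.float64(275.8), np.float64(235.3)), [271, 233, 10, 6, 44])]
expected [258.5 190.5] [((np.float64(258.8), np.float64(190.0)), [254, 183, 11, 15, 132])]
expected [302.8 133.6] [((np.float64(304.5), np.float64(134.1)), [291, 121, 28, 27, 593])]
expected [216.9 259.4] [((np.float64(207.5), np.float64(250.8)), [190, 230, 39, 33, 571])]
```

The knob sits within about 1 px of its fully-home position in the scene and side views and within 2 px in the wrist view, and the short pin hasn't moved. Handing in.

```bash
python3 -c "
from plant import ctrl
print(ctrl.close_job())"
```

```text
the job is handed in; nothing more can be done
None
```

I turned the rotor into line, pushed the long pin home through both holes and let go. The short pin stayed in its stand, and I handed the job in at about 13 s; the hand-in gave no verdict.

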